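# Set a sprung-jaw fixture with the dragging gap gauge

## Robot

A 6-joint arm with a two-finger parallel gripper is mounted at the origin on the work surface. World frame = base frame: x ahead of the robot, y to its left, z up, the work surface at z = 0. Lengths are in m, angles in degrees, forces in N, time in s.
With the tool pointing down it reaches from about 0.4 to 0.825 m from the base axis. Payload 7 kg.
Tool frame: the origin (TCP) lies between the finger pads; the fingertips stand 25 mm ahead of it and the grasp point (between the pads) lies 6 mm ahead of it; z points along the fingers, y is the line along which they close (so a half turn about z gives the same grasp; the last joint's range is limited). The gripper opens to 88 mm and grips with 3 to 60 N. Pads are 19 mm wide; open, the fingers measure 130 mm over their backs; the gripper's body (78 mm by 193 mm) begins 47 mm behind the grasp point.
Start: joints at [88.7, 20.546, 0.682, 0, -70.136, -16.507], TCP at [0.206, 0.643, 0.252] pointing down, gripper open.
Joint ranges: [-176.03, 176.03], [-82.01, 121.73], [-58.28, 71.71], [-173.87, 95.51], [-174.79, -0.11], [-173.66, 173.66]. Speed limits (degrees/s): [136.94, 136.94, 172.46, 180, 180, 180].

## Interface

Orientations are given as [roll, pitch, yaw] about the fixed x, y, z axes, in that order (R = Rz(yaw) Ry(pitch) Rx(roll)).
In Python, from plant import r gives the robot as it stands.
- The arm moves only by the shell command python3 -m crank 'ROWS' [FORCE]. ROWS is JSON, a list of rows, each a list of 3 entries, a list of its own where there are three numbers: the turn, a rotation vector about the tool's x, y, z in degrees, then the shift along the tool's x, y, z in cm, then the closure, from -1 (fully open) to 1 (shut). In form: [[[wx, wy, wz], [dx, dy, dz], fingers], ...]. A call has 1 to 8 rows; each row shifts and turns the commanded pose from where the row before left it, along the tool's axes as they then stand; what a row does not reach is not made up. A row lasts 1/10 s, in which the tool goes at most 50 mm and 8.59 degrees, less where a joint would pass 70% of its speed; a pose out of reach is approached as far as the arm can. A call with a gripper value outside its range is refused whole. The fingers move at their own pace and stop on an object; FORCE is the grip in N (left out, the last holds). Time passes only in rows, so rows that do not move let the fingers close. It gives the time, the measured TCP pose, the force, the opening and the grip force at its end, in the units of the state.
- r.get_state(): the state, without advancing time (a new reading comes with each control period).
- r.capture(name): name is "side" or "top"; returns a dict with "color" (420x560x3 uint8, red, green, blue), "range_z" (420x560 float32, m along the optical axis (not along the pixel's ray), 0 where there is no reading), "intrinsics" (3x3 intrinsics, pixels), "world_from_camera" (4x4, takes a point from camera to world coordinates). Camera axes: x right, y down, z forward; pixel columns grow to the right and rows downward; lengths in m; the calibration is good to about 2 mm. A picture is of the moment at which its call begins.
- r.close_job(): hands the job in; it is judged then, once.
The state is a dict: "time_s": time; "joints": joint angles; "qd": joint speeds; "joint_torque": joint torques, N m; "tcp_pos": TCP position; "eef_rot": TCP orientation; "contact_force": force on the tool from outside, world axes, zero at the start; "moment": the same for the moment, N m; "gripper_width": finger opening in m; "gripper_force": force on a finger pad.
Only numpy, scipy, OpenCV 4.12 (cv2) and the standard library are available. Lean on these libraries where they do the work, as an engineer would, in place of code of your own. Each camera call takes 0.05 s, during which the arm holds its last target. There are 200 camera calls.

## Task

Check and set the gap of the sprung-jaw fixture on the tool-setting bench: take the thicker of the two gap gauges out of its wooden rack and slide its blade straight down, in line with the jaws and near the middle of their length, into the narrow gap, pushing it against the drag of the sprung jaw until its collar sits on top of the jaws. Then let go and leave it standing upright in the gap; the thinner gauge would slip in without drag and must stay in the rack.

Things in the scene. Friction and masses are not known exactly. Their poses are not given: they have to be found in the camera images.
- thick_gauge: Thick gap gauge, 0.2-0.33 kg, hanging upright in either slot of a wooden rack (200 x 70 mm, top at 58 mm, slots 110 mm apart). Origin: bottom of the blade; z up it, x across its thickness. Blade 12 mm thick (x), 30 wide (y), 35 long, round nose; collar 44 x 44 at z 35-40, resting on the rack; dark grip block 26 (x) x 36 (y) at z 40-90 mm.
- thin_gauge: Thin gap gauge, hanging in the rack's other slot; stays there. Same form, axes and heights as the thick one, but blade 6 mm thick and grip block only 14 mm thick along x (36 mm along y).
- gap (a point): Middle of the fixture's gap at jaw-top level, 70 mm over the table; z up. Dark base plate 190 x 90, two bright jaws 60 long (y), 25 thick (x). Gap along y, 8 wide, dark flare to 20 over the top 15 mm, 50 deep. Fixed jaw at +x; sprung jaw, with spring and knob, at -x. Thick gauge home: origin at (-2, 0, -35) mm here, x along this x either way round.
- jaw (a joint): How far the sprung jaw is pushed back, in m: 0 at rest (gap 8 mm), 0.004 with the 12 mm blade in, at most 0.014. Its spring presses towards the fixed jaw with 3 N at 0 plus 0.15 N per mm; pushing the thick blade down takes about 3 to 12 N. Tool holders up to 155 mm tall stand at the far side, beyond rack and fixture; things between these two are under 40 mm.
There are look-alikes about, which are no part of the job. What is shaped like the part that bears gap but blue is not meant.

How it is judged:
By the outcome, as a careful person would: the job done as asked, in the order asked, and still so for the second after the job is handed in, with the robot touching nothing.
It also fails if it takes over 38 s, if anything falls off the work surface, if the arm or the gripper's body presses on something with over 40 N, if the wrist force passes 120 N, or if a joint passes its speed limit or range.

## Working session

There is one attempt and no reset: what is moved stays moved. The work goes in short steps, Python scripts to look and compute and a shell command to move; the robot and the scene stay as the last step left them, time stands still between calls to the robot, and variables do not carry over. Pictures are saved under pics/ and viewed, at most 10 in all, crops included, and the job is handed in when it is done.

```bash
mkdir -p pics; ls; cat > h.py <<'E'
import numpy as np, cv2
from plant import r
def cap(n,tag):
    d=r.capture(n); np.savez(f'pics/{tag}.npz',**{k:d[k] for k in d}); cv2.imwrite(f'pics/{tag}.png',d['color'][:,:,::-1]); return d
def cloud(d):
    z=d['range_z'];K=d['intrinsics'];v,u=np.indices(z.shape)
    P=np.stack([(u-K[0,2])/K[0,0]*z,(v-K[1,2])/K[1,1]*z,z,np.ones_like(z)],-1)@np.array(d['world_from_camera']).T
    P=P[...,:3]; P[z==0]=np.nan; return P
E
python3 - <<'E'
from h import *
a=cap('top','t0');b=cap('side','s0')
print(r.get_state())
for d in(a,b): print(np.round(d['world_from_camera'],3),d['intrinsics'])
E
```

```text
pics
{'time_s': 0.1, 'joints': array([ 8.87001527e+01,  2.05877792e+01,  6.40436643e-01, -1.99155067e-02,
       -7.01355361e+01, -1.65080473e+01]), 'qd': array([ 0.06385302, -0.15763121,  0.15490251,  0.02733356, -0.01470818,
       -0.03248261]), 'joint_torque': array([-1.75677334e-03, -5.84162879e+01,  2.93753546e+01,  7.01557383e+00,
        1.02070521e-02, -4.21512527e-05]), 'tcp_pos': array([0.20630773, 0.6422867 , 0.25071517]), 'eef_rot': array([ 1.79915217e+02, -5.60124296e-03, -1.78146712e+01]), 'contact_force': array([ 0.01069915, -0.57540352,  0.0780054 ]), 'moment': array([-0.04174571,  0.00413629, -0.00980065]), 'gripper_force': 0.0, 'gripper_width': 0.08752207214079492}
[[-2.100e-02 -9.870e-01  1.600e-01  3.780e-01]
 [-1.000e+00  2.100e-02 -4.000e-03  1.000e-01]
 [ 1.000e-03 -1.600e-01 -9.870e-01  1.125e+00]
 [ 0.000e+00  0.000e+00  0.000e+00  1.000e+00]] [[542.62177102   0.         281.98373233]
 [  0.         542.62177102 212.76222983]
 [  0.           0.           1.        ]]
[[ 0.837 -0.415  0.355  0.098]
 [-0.547 -0.631  0.551 -0.544]
 [-0.005 -0.656 -0.755  0.939]
 [ 0.     0.     0.     1.   ]] [[493.50184296   0.         275.25478743]
 [  0.         493.50184296 199.19292086]
 [  0.           0.           1.        ]]
```

```bash
python3 -c "
import cv2,numpy as np
a=cv2.imread('pics/t0.png');b=cv2.imread('pics/s0.png');print(a.shape)"
```

```text
(420, 560, 3)
```

View pics/t0.png

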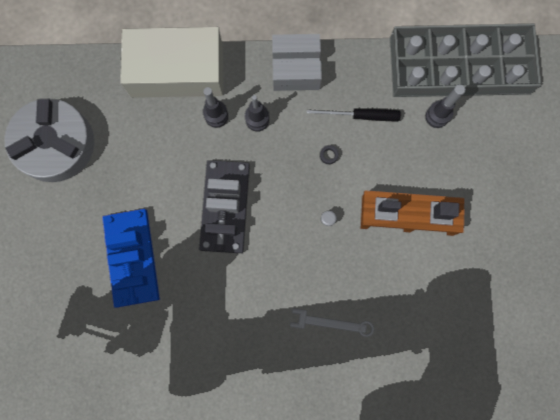

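View pics/s0.png

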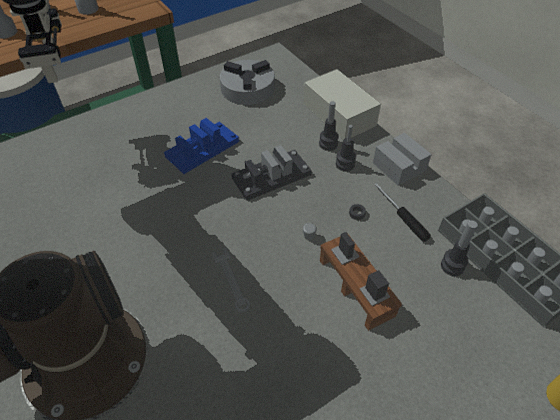

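The top view shows the wooden rack at (413,212), with gauges at (388,207) and (446,210). The dark fixture with bright jaws is at (225,205); its gap is at about row 194, with the knob side towards the robot. Candidates:
- **Gauges:** (388,207) looks thinner, and (446,210) thicker.
- **Fixtures:** dark (225,205), chosen, versus the blue look-alike (132,258), rejected.

Next I check this with a close crop and the depth data.

```bash
python3 - <<'E'
from h import *
a=np.load('pics/t0.npz');b=np.load('pics/s0.npz')
A=a['color'][:,:,::-1];B=b['color'][:,:,::-1]
f=lambda I,x,y:cv2.resize(I[y:y+100,x:x+130],(400,300),interpolation=cv2.INTER_CUBIC)
cv2.imwrite('pics/crop.png',np.vstack([np.hstack([f(A,350,160),f(A,160,155)]),np.hstack([f(B,300,225),f(B,215,125)])]))
for n,d in(('top',a),('side',b)):
    P=cloud(d);Z=P[...,2]
    def box(x0,x1,y0,y1,zlo,zhi):
        m=(P[...,0]>x0)&(P[...,0]<x1)&(P[...,1]>y0)&(P[...,1]<y1)&(Z>zlo)&(Z<zhi);return P[m]
    if n=='top':
        for u,v in((388,207),(446,210),(225,205),(222,184),(222,204),(221,228)):print(u,v,np.round(P[v,u],4))
    # gauges tops
    c=P[210,446] if n=='top' else c0
    if n=='top': c0=c; c1=P[207,388]; cf=P[195,222]
    for nm,q in(('R',c0),('L',c1)):
        for lo,hi in((.1,.125),(.055,.075)):
            Q=box(q[0]-.05,q[0]+.05,q[1]-.045,q[1]+.045,lo,hi)
            if len(Q)>5:
                rc=cv2.minAreaRect(Q[:,:2].astype(np.float32)*1000); print(n,nm,lo,len(Q),'z',np.round(np.median(Q[:,2]),4),np.round(rc[0],1),np.round(rc[1],1),round(rc[2],1))
    Q=box(cf[0]-.06,cf[0]+.06,cf[1]-.06,cf[1]+.06,.062,.08)
    print(n,'jaw',len(Q),np.median(Q[:,2]),np.round(cv2.minAreaRect(Q[:,:2].astype(np.float32)*1000),1) if 0 else cv2.minAreaRect(Q[:,:2].astype(np.float32)*1000), Q.min(0),Q.max(0))
E
```

```text
388 207 [ 0.5485 -0.105   0.1143]
446 210 [ 0.5403 -0.2139  0.1155]
225 205 [0.5667 0.2075 0.0704]
222 184 [0.6093 0.2134 0.0697]
222 204 [0.5691 0.2136 0.0684]
221 228 [0.5225 0.2167 0.0596]
top R 0.1 296 z 0.1126 [ 543.6 -219.9] [37.1 25.8] 85.9
top R 0.055 1123 z 0.0586 [ 544.5 -213.6] [95.3 71. ] 85.0
top L 0.1 166 z 0.1122 [ 554.4 -110.8] [36.5 14.6] 85.7
top L 0.055 1184 z 0.0589 [ 554.9 -108.4] [86.4 70.8] 84.6
top jaw 698 0.06941825362838339 ((590.0703125, 214.50929260253906), (60.182064056396484, 59.5034294128418), 85.42599487304688) [0.55896218 0.18330996 0.06203022] [0.62046924 0.24563388 0.07512385]
side R 0.1 275 z 0.111 [ 542.6 -222.7] [37.2 27. ] 84.7
side R 0.055 858 z 0.0576 [ 543.3 -214.3] [95.1 72.2] 85.4
side L 0.1 139 z 0.1106 [ 553.1 -113.3] [37.7 14.8] 84.5
side L 0.055 710 z 0.0578 [ 553.7 -110.7] [85.6 72.2] 84.1
side jaw 322 0.06742714186726911 ((590.0789794921875, 212.39566040039062), (65.61853790283203, 60.57952880859375), 86.96205139160156) [0.5587887  0.17872014 0.06207914] [0.62127235 0.24608101 0.07401158]
```

View pics/crop.png

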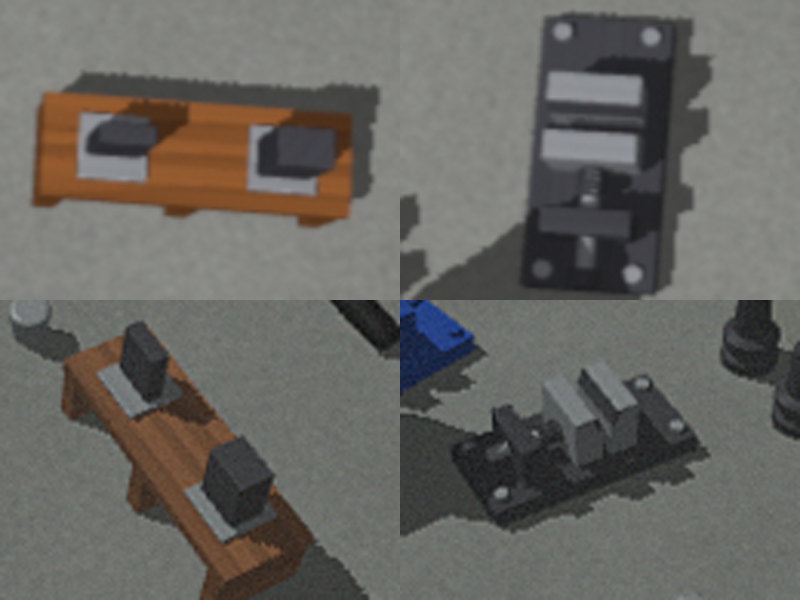

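The crop confirms it: the right gauge (446,210) has a 26 × 37 mm grip, so it is the thick one. The left one is about 14.6 mm thick, so it is the thin one. The grip tops are at 0.112 m, which agrees with 58 + 55 mm. The jaw tops are at about 0.069 m, and the knob is on the robot side (-x). Next come the angles and a refined estimate, with the turn made in the same step.

```bash
python3 - <<'E'
from h import *
for n in('t0','s0'):
    P=cloud(np.load(f'pics/{n}.npz'));X,Y,Z=P[...,0],P[...,1],P[...,2]
    for nm,(x0,x1,y0,y1,lo,hi) in dict(rack=(.48,.61,-.29,-.04,.052,.0635),plate=(.46,.71,.14,.29,.006,.03),jaws=(.5,.66,.15,.28,.063,.08),grip=(.5,.59,-.26,-.18,.1,.13)).items():
        Q=P[(X>x0)&(X<x1)&(Y>y0)&(Y<y1)&(Z>lo)&(Z<hi)]
        k=cv2.minAreaRect(Q[:,:2].astype(np.float32)*1000);print(n,nm,len(Q),np.round(k[0],1),np.round(k[1],1),round(k[2],1),np.median(Q[:,2]).round(4))
E
python3 -m crank '[[[0,0,8.5],[0,0,0],-0.3],[[0,0,8.5],[0,0,0],-0.3],[[0,0,8.5],[0,0,0],-0.3],[[0,0,8.5],[0,0,0],-0.3],[[0,0,8.5],[0,0,0],-0.3],[[0,0,8.5],[0,0,0],-0.3],[[0,0,8.5],[0,0,0],-0.3],[[0,0,8.5],[0,0,0],-0.3]]'
```

```text
t0 rack 2684 [ 549.2 -165.7] [201.4  71.1] 84.4 0.0582
t0 plate 2468 [579.  216.8] [235.7 121.9] 5.7 0.02
t0 jaws 697 [567.6 216.3] [ 60.2 104.6] 85.4 0.0694
t0 grip 296 [ 543.6 -219.9] [37.1 25.8] 85.9 0.1126
s0 rack 2084 [ 547.9 -167.6] [202.5  73.2] 84.6 0.057
s0 plate 1255 [575.4 212.2] [ 95.4 193.2] 84.7 0.0181
s0 jaws 312 [590.1 212.4] [65.6 60.6] 87.0 0.0675
s0 grip 275 [ 542.6 -222.7] [37.2 27. ] 84.7 0.111
time_s: 0.9
tcp_pos: [0.2064, 0.6424, 0.251]
eef_rot: [180.0, -0.1, -86.2]
contact_force: [-0.3, 0.4, 0.1]
gripper_width: 0.0569
gripper_force: 0.0
```

```bash
python3 -m crank '[[[0,0,8.5],[3,-4,0],-0.3],[[0,0,0.3],[3,-4,0],-0.3],[[0,0,0],[3,-4,0],-0.3],[[0,0,0],[3,-4,0],-0.3],[[0,0,0],[3,-4,0],-0.3],[[0,0,0],[3,-4,0],-0.3],[[0,0,0],[4.5,-1.2,0],-0.3],[[0,0,0],[4.5,-1.2,0],-0.3]]'
python3 -m crank '[[[0,0,0],[4.5,-1.2,0],-0.3],[[0,0,0],[4.5,-1.2,0],-0.3],[[0,0,0],[4.5,-1.2,0],-0.3],[[0,0,0],[4.5,-1.2,0],-0.3],[[0,0,0],[4.5,-1.2,0],-0.3],[[0,0,0],[4.5,-1.2,0],-0.3],[[0,0,0],[4.5,-1.2,0],-0.3],[[0,0,0],[4.5,-1.2,0],-0.3]]'
```

```text
time_s: 1.7
tcp_pos: [0.4534, 0.3565, 0.2505]
eef_rot: [179.9, -0.1, -94.7]
contact_force: [-0.1, -0.4, 0.6]
gripper_width: 0.0569
gripper_force: 0.0
time_s: 2.5
tcp_pos: [0.5192, -0.0098, 0.2516]
eef_rot: [180.0, 0.0, -94.6]
contact_force: [0.7, 0.6, -0.0]
gripper_width: 0.057
gripper_force: 0.0
```

```bash
python3 -m crank '[[[0,0,0],[4.2,-0.9,0],-0.3],[[0,0,0],[4.2,-0.9,0],-0.3],[[0,0,0],[4.2,-0.8,0],-0.3],[[0,0,0],[4.2,-0.8,0],-0.3],[[0,0,0],[3.5,-0.5,0],-0.3],[[0,0,0],[0,0,2],-0.3],[[0,0,0],[0,0,2],-0.3],[[0,0,0],[0,0,0],-0.3]]'
python3 - <<'E'
from h import *
s=cap('side','s1');t=cap('top','t1');print(r.get_state()['tcp_pos'],r.get_state()['eef_rot'])
I=np.hstack([cv2.resize(d['color'][y:y+150,x:x+100,::-1],(400,600)) for d,x,y in((t,390,120),(s,330,180))]);cv2.imwrite('pics/c1.png',I)
E
```

```text
time_s: 3.3
tcp_pos: [0.54, -0.2135, 0.2085]
eef_rot: [179.7, 0.0, -94.7]
contact_force: [-0.1, -0.1, -0.4]
gripper_width: 0.0568
gripper_force: 0.0
[ 0.54192994 -0.21347347  0.21160224] [ 1.79939164e+02 -2.10137824e-02 -9.45939068e+01]
```

View pics/c1.png

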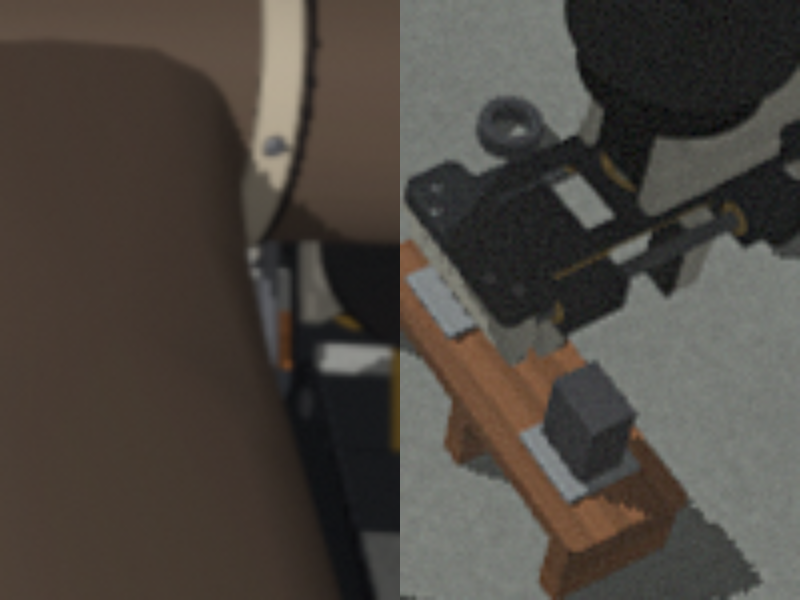

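The left half of the picture (top view) is blocked by the arm. The side view shows the open gripper above and beside the thick gauge's block at (590,420). Next I shift and descend.

```bash
python3 -m crank '[[[0,0,0.3],[0.8,-0.2,2],-0.3],[[0,0,0],[0,0,2],-0.3],[[0,0,0],[0,0,2],-0.3],[[0,0,0],[0,0,2],-0.3],[[0,0,0],[0,0,2],-0.3],[[0,0,0],[0,0,1.6],-0.3],[[0,0,0],[0,0,0],-0.3],[[0,0,0],[0,0,0],-0.3]]'
python3 - <<'E'
from h import *
s=cap('side','s2');print(r.get_state())
cv2.imwrite('pics/c2.png',cv2.resize(s['color'][190:340,300:450,::-1],(600,600)))
E
```

```text
time_s: 4.2
tcp_pos: [0.5443, -0.2214, 0.0968]
eef_rot: [-179.9, -0.0, -94.9]
contact_force: [0.2, 0.5, 0.3]
gripper_width: 0.0569
gripper_force: 0.0
{'time_s': 4.25, 'joints': array([-3.07589171e+00,  2.06114929e+01, -2.16596957e+01,  3.63891577e-02,
       -4.76148396e+01, -1.80034601e+00]), 'qd': array([-0.11323619, -0.52440208,  0.04107418, -0.01597722,  0.2559943 ,
        0.00986304]), 'joint_torque': array([-6.35509001e-03, -5.11013889e+01,  2.26085848e+01,  5.38890481e+00,
        1.76021748e-02, -1.08682714e-03]), 'tcp_pos': array([ 0.54451388, -0.22150257,  0.09710469]), 'eef_rot': array([-1.79885244e+02, -2.33331262e-02, -9.48517575e+01]), 'contact_force': array([0.42093883, 0.30772019, 0.49963153]), 'moment': array([ 0.09128165, -0.0703237 , -0.01115539]), 'gripper_force': 0.0, 'gripper_width': 0.056847259811614995}
```

View pics/c2.png

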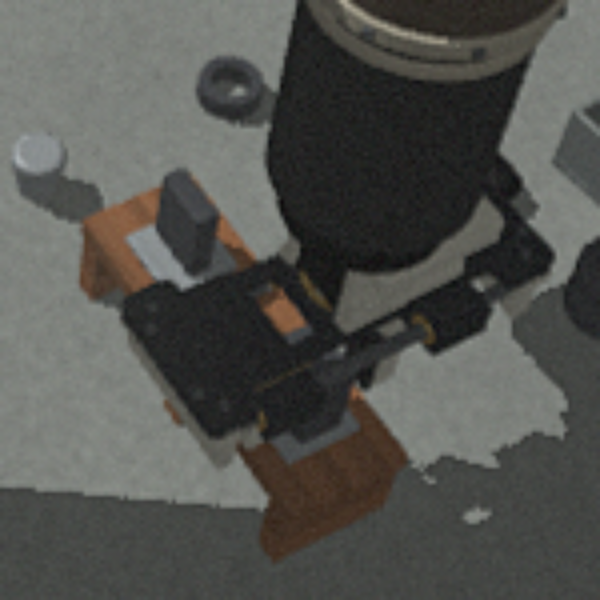

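The gripper straddles the thick gauge's block at (315,410), and the thin gauge at (188,220) is clear of it. I close the fingers now.

```bash
python3 -m crank '[[[0,0,0],[0,0,0],1],[[0,0,0],[0,0,0],1],[[0,0,0],[0,0,0],1],[[0,0,0],[0,0,0],1],[[0,0,0],[0,0,0],1],[[0,0,0],[0,0,0],1]]' 45
```

```text
time_s: 4.85
tcp_pos: [0.5434, -0.2216, 0.0958]
eef_rot: [-180.0, -0.0, -94.9]
contact_force: [-1.1, 0.0, 3.3]
gripper_width: 0.0256
gripper_force: 45.0
```

```bash
python3 -m crank '[[[0,0,0],[0,0,-1],1],[[0,0,0],[0,0,-1.5],1],[[0,0,0],[0,0,-2],1],[[0,0,0],[0,0,-2.5],1],[[0,0,0],[0,0,-2.5],1],[[0,0,0],[0,0,-2],1],[[0,0,0],[0,0,0],1]]'

```

```text
time_s: 5.55
tcp_pos: [0.5449, -0.2219, 0.214]
eef_rot: [-179.7, -0.0, -94.9]
contact_force: [0.5, 0.0, -1.7]
gripper_width: 0.0259
gripper_force: 45.0
```

```bash
python3 -m crank '[[[0,0,0],[-3,-0.1,0],1],[[0,0,0],[-4.5,-0.1,0],1],[[0,0,0],[-4.5,-0.1,0],1],[[0,0,0],[-4.5,-0.1,0],1],[[0,0,0],[-4.5,-0.1,0],1],[[0,0,0],[-4.5,0,0],1],[[0,0,0],[-4.5,0,0],1],[[0,0,0],[-4.5,0,0],1]]'
python3 -m crank '[[[0,0,0],[-4.5,0,0],1],[[0,0,0],[-3,0,0],1],[[0,0,0],[-1.8,0,0],1],[[0,0,0],[0,0,2],1],[[0,0,0],[0,0,2],1],[[0,0,0],[0,0,0],1],[[0,0,0],[0,0,0],1]]'
python3 - <<'E'
from h import *
s=cap('side','s3');t=cap('top','t3');q=r.get_state();print(q['tcp_pos'],q['eef_rot'],q['contact_force'])
I=np.hstack([cv2.resize(d['color'][y:y+150,x:x+100,::-1],(400,600)) for d,x,y in((t,180,120),(s,225,80))]);cv2.imwrite('pics/c3.png',I)
E
```

```text
time_s: 6.35
tcp_pos: [0.5771, 0.1235, 0.2096]
eef_rot: [179.9, -0.0, -94.9]
contact_force: [1.2, -0.3, -1.7]
gripper_width: 0.0259
gripper_force: 45.0
time_s: 7.05
tcp_pos: [0.5857, 0.2138, 0.1702]
eef_rot: [179.9, -0.1, -94.9]
contact_force: [0.7, -0.1, -2.3]
gripper_width: 0.0263
gripper_force: 45.0
[0.58644096 0.21426676 0.17159933] [-1.79933233e+02  3.17192619e-02 -9.49260357e+01] [-0.33563515 -0.12400545 -1.39815857]
```

View pics/c3.png

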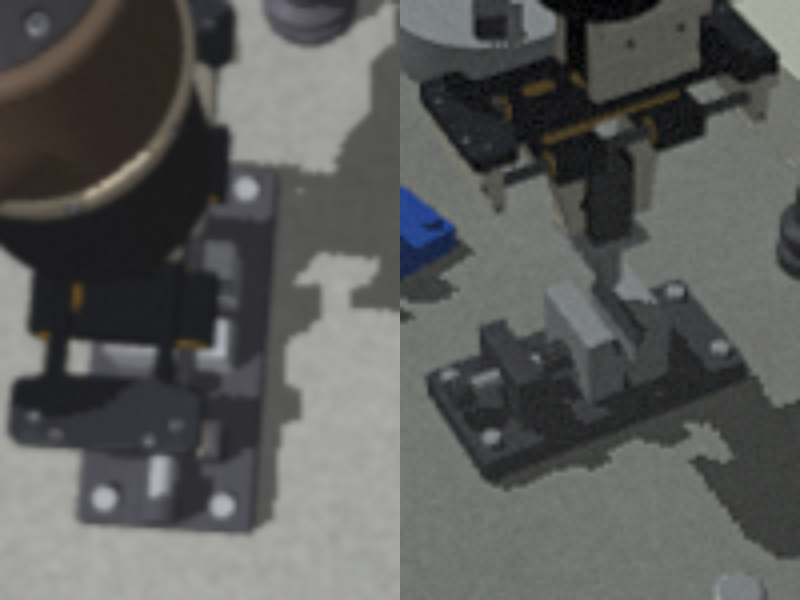

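The side view shows the blade hanging upright at about (605,262), over the flare between the jaws. I measure the offset between gauge and jaws within this one view, so calibration errors cancel.

```bash
python3 - <<'E'
from h import *
d=np.load('pics/s3.npz');P=cloud(d);a=np.radians(-5);c=np.array([.590,.2135])
D=P[...,:2]-c;U=(D[...,0]*np.cos(a)+D[...,1]*np.sin(a))*1000;V=(-D[...,0]*np.sin(a)+D[...,1]*np.cos(a))*1000;Z=P[...,2]*1000
near=(abs(U)<45)&(abs(V)<45)
for lo in list(range(20,180,6)):
    m=near&(Z>lo)&(Z<=lo+6)
    if m.sum()>3: print(lo,m.sum(),'U',np.percentile(U[m],[1,10,50,90,99]).round(1),'V',np.percentile(V[m],[1,50,99]).round(1))
# end faces: -v side
for nm,lo,hi,vl,vh in(('jawend',30,66,-34,-26),('blade',100,128,-19,-11),('collar',132,143,-26,-18),('block',143,152,-22,-14),('jawtop',67,73,-28,28)):
    m=near&(Z>lo)&(Z<hi)&(V>vl)&(V<vh)
    print(nm,m.sum(),np.sort(U[m]).round(1)[::max(1,m.sum()//30)])
E
```

```text
20 86 U [-43.8 -35.5  -8.3  31.4  40.8] V [-44.8 -30.4  33.1]
26 45 U [-37.3 -28.4  -7.9  19.6  25.4] V [-34.  -30.5  25.6]
32 48 U [-44.2 -36.4 -17.1  18.9  27.2] V [-34.  -28.4  28.2]
38 75 U [-43.8 -36.6 -16.3  17.4  27.3] V [-32.8 -16.5  26.5]
44 82 U [-44.5 -37.5  -8.7  12.9  23.6] V [-33.8 -17.5  26.5]
50 69 U [-40.6 -29.9  -7.7  15.3  26.5] V [-34.4 -13.3  28.9]
56 88 U [-29.5 -28.6   5.1  14.7  28. ] V [-34.3 -16.   26.1]
62 153 U [-29.2 -26.7  -9.4  22.5  28.8] V [-32.8  -9.2  29.8]
68 142 U [-29.3 -26.4 -10.7  25.8  28.2] V [-33.   -5.   26.4]
98 13 U [-10.2  -9.6  -7.8  -1.1  -0.4] V [-17.2 -14.4   2.8]
104 8 U [-10.3 -10.   -7.9  -4.2  -1.7] V [-18.1 -13.8  -3.1]
110 11 U [-10.4 -10.   -6.4  -0.5  -0.5] V [-17.5 -16.3  -4.3]
116 9 U [-11.   -9.5  -5.7  -0.7   0.6] V [-17.5 -15.6 -10.8]
122 4 U [-10.3  -9.4  -5.3  -1.5  -0.7] V [-19.5 -17.8 -16.6]
128 25 U [-25.1 -24.6 -14.7  12.2  18.6] V [-23.6 -15.9  14.6]
134 69 U [-26.5 -23.   -9.9  14.5  17.8] V [-24.9 -18.6   3.7]
140 20 U [-19.8 -16.4  -3.8   7.4  22.7] V [-20.6 -18.3  -9.2]
146 45 U [-31.8 -31.4 -11.8  14.4  22.5]
[... 806 characters left out ...]
.  -20.1 -19.3 -18.3 -17.9 -16.1 -15.9 -15.2
 -13.4 -13.2 -12.9 -12.3 -11.  -10.1  -9.9  -9.8  -9.6  -8.2  -7.1  -7.
  -5.1  -5.1  -4.8  -4.4  -3.5  -2.4  -1.6  -1.3   0.6   1.    1.3   2.3
   3.3   3.9   4.    5.4   6.8   7.7   9.   10.4  11.7  12.   12.3  14.8
  14.9  15.3  16.4  17.9]
block 30 [-21.2 -16.9 -16.7 -16.3 -16.  -15.5 -15.  -12.6 -11.8 -11.4 -10.1  -8.9
  -8.6  -8.5  -7.2  -4.4  -2.8  -2.7  -2.   -0.2   0.3   2.8   2.8   3.4
   4.6   4.9   5.9  14.4  14.4  17. ]
jawtop 166 [-29.6 -28.8 -27.7 -26.5 -25.1 -24.1 -23.4 -22.1 -20.5 -19.2 -18.6 -17.5
 -16.8 -14.9 -14.4 -13.5 -12.3 -11.1   8.9  11.6  13.   14.7  17.1  17.5
  18.8  20.4  21.5  22.6  23.4  24.5  25.8  26.3  27.5  29.1]
```

The gap centre is at U≈0 and the blade centre at U≈-4.8 mm, while home is -2. The shift needed is about 2.5 mm to +U, which is -0.25 cm in tool y. V is within about 1.5 mm. Then I enter the flare and check the forces.

```bash
python3 -m crank '[[[0,0,0],[-0.1,-0.25,0],1],[[0,0,0],[0,0,1],1],[[0,0,0],[0,0,1],1],[[0,0,0],[0,0,0.7],1],[[0,0,0],[0,0,0],1],[[0,0,0],[0,0,0],1]]'
python3 - <<'E'
from h import *
d=cap('side','s4');q=r.get_state();print(q['tcp_pos'],q['contact_force'],q['moment'])
P=cloud(d);a=np.radians(-5);c=np.array([.590,.2135])
D=P[...,:2]-c;U=(D[...,0]*np.cos(a)+D[...,1]*np.sin(a))*1000;V=(-D[...,0]*np.sin(a)+D[...,1]*np.cos(a))*1000;Z=P[...,2]*1000
near=(abs(U)<45)&(abs(V)<45)
for nm,lo,hi,vl,vh in(('blade',78,95,-22,-9),('collar',99,108,-30,-18)):
    m=near&(Z>lo)&(Z<hi)&(V>vl)&(V<vh); print(nm,m.sum(),np.sort(U[m]).round(1)[::max(1,m.sum()//20)],np.percentile(V[m],[2,10]))
cv2.imwrite('pics/c4.png',cv2.resize(d['color'][110:200,220:320,::-1],(660,594),interpolation=cv2.INTER_CUBIC))
E
```

```text
time_s: 7.75
tcp_pos: [0.5883, 0.2151, 0.1432]
eef_rot: [180.0, -0.0, -94.9]
contact_force: [-0.1, 0.0, -2.0]
gripper_width: 0.0257
gripper_force: 45.0
[0.58853432 0.21525397 0.14357795] [ 0.17757148 -0.10464685 -1.8770852 ] [ 0.09791093 -0.06645038 -0.02559109]
blade 24 [-8.2 -7.5 -7.3 -7.2 -6.6 -6.  -5.8 -5.1 -4.5 -4.3 -1.8 -1.3 -1.1 -0.5
  0.5  0.9  1.9  2.   2.3  3.1  3.4  3.4  4.1  5. ] [-17.94970005 -16.33010256]
collar 21 [-21.4 -21.4 -19.9 -18.  -14.3 -12.6 -10.9  -8.9  -7.3  -4.9  -3.1  -1.8
   1.4   2.1   5.8   6.    7.7   8.5  10.1  17.2  19.1] [-23.06473867 -22.10521436]
```

View pics/c4.png

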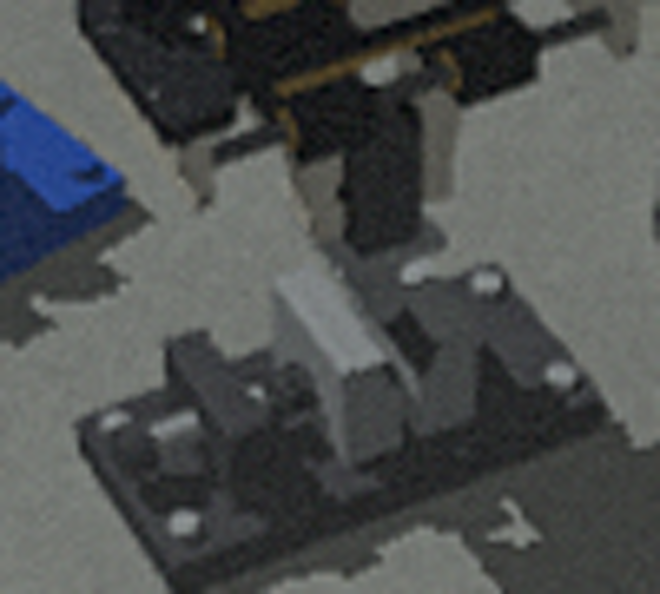

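The picture shows the blade at (380,290), over the gap between the jaws and just above the flare. Its centre is at U≈-1.9 (target -2), so I start pushing down.

```bash
python3 -m crank '[[[0,0,0],[0,0,0.5],1],[[0,0,0],[0,0,0.5],1],[[0,0,0],[0,0,0.3],1],[[0,0,0],[0,0,0],1]]'
python3 -m crank '[[[0,0,0],[0,0,0.4],1],[[0,0,0],[0,0,0.4],1],[[0,0,0],[0,0,0],1]]'
```

```text
time_s: 8.2
tcp_pos: [0.5886, 0.2152, 0.1302]
eef_rot: [-180.0, -0.0, -94.9]
contact_force: [0.8, 0.5, -2.9]
gripper_width: 0.0259
gripper_force: 45.0
time_s: 8.5
tcp_pos: [0.5879, 0.2154, 0.1228]
eef_rot: [180.0, 0.0, -94.9]
contact_force: [-3.5, 0.6, 2.3]
gripper_width: 0.0258
gripper_force: 45.0
```

```bash
python3 -m crank '[[[0,0,0],[0,0.05,0.3],1],[[0,0,0],[0,0,0.3],1],[[0,0,0],[0,0,0.3],1],[[0,0,0],[0,0,0],1]]'
python3 -m crank '[[[0,0,0],[0,0,0.2],1],[[0,0,0],[0,0,0.2],1],[[0,0,0],[0,0,0],1]]'
```

```text
time_s: 8.9
tcp_pos: [0.5875, 0.2151, 0.1127]
eef_rot: [179.9, -0.0, -94.9]
contact_force: [-1.4, 0.6, -2.8]
gripper_width: 0.026
gripper_force: 45.0
time_s: 9.2
tcp_pos: [0.5876, 0.2151, 0.1091]
eef_rot: [180.0, -0.0, -94.9]
contact_force: [-2.0, 0.7, 0.2]
gripper_width: 0.0259
gripper_force: 45.0
```

```bash
python3 -m crank '[[[0,0,0],[0,0,0.1],1],[[0,0,0],[0,0,0.1],1]]'
python3 -m crank '[[[0,0,0],[0,0,0.1],1],[[0,0,0],[0,0,0],1]]'
```

```text
time_s: 9.4
tcp_pos: [0.5876, 0.2151, 0.1078]
eef_rot: [180.0, -0.0, -94.9]
contact_force: [-9.2, -0.3, 12.3]
gripper_width: 0.0258
gripper_force: 45.0
time_s: 9.6
tcp_pos: [0.5875, 0.2151, 0.1077]
eef_rot: [180.0, -0.0, -94.9]
contact_force: [-8.6, 0.0, 11.9]
gripper_width: 0.0258
gripper_force: 45.0
```

```bash
python3 - <<'E'
from h import *
d=cap('side','s5');q=r.get_state();print(q['tcp_pos'],q['contact_force'],q['moment'])
cv2.imwrite('pics/c5.png',cv2.resize(d['color'][110:200,220:320,::-1],(660,594),interpolation=cv2.INTER_CUBIC))
E
```

```text
[0.58754956 0.2150792  0.10776019] [-8.36353146 -1.07645682 11.5480706 ] [-0.01164779  3.47549508  0.16808488]
```

View pics/c5.png

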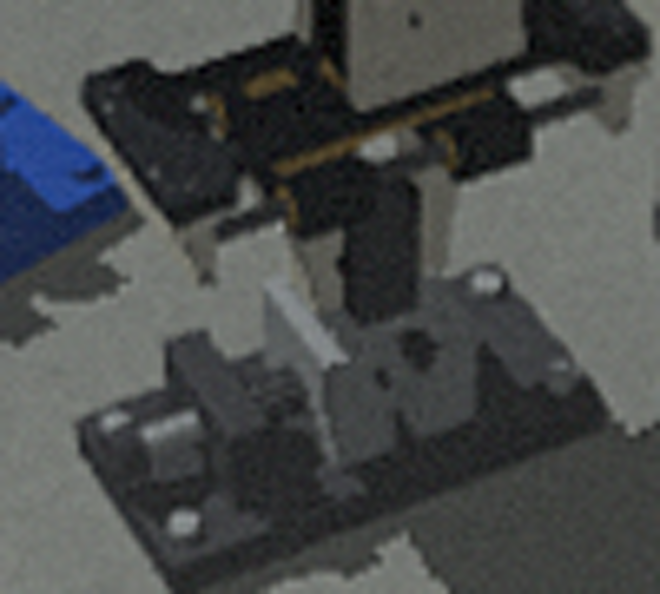

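The collar appears to be down on the jaws at (385,320): the TCP has stopped at 0.1077, where 0.108 was expected. I ease the sideways load, press a little more to confirm it is seated, then let go.

```bash
python3 -m crank '[[[0,0,0],[0,0.08,0],1],[[0,0,0],[0,0,0.1],1],[[0,0,0],[0,0,0.1],1],[[0,0,0],[0,0,0],1]]'
```

```text
time_s: 10.05
tcp_pos: [0.5875, 0.2151, 0.1077]
eef_rot: [-179.9, 0.0, -94.9]
contact_force: [-11.8, -2.1, 24.1]
gripper_width: 0.0255
gripper_force: 45.0
```

Seated: there was no motion at 24 N. I unload, open slowly, then check.

```bash
python3 -m crank '[[[0,0,0],[0,0,-0.2],1],[[0,0,0],[0,0,-0.15],1],[[0,0,0],[0,0,0],1]]' 10
python3 -m crank '[[[0,0,0],[0,0,0],0.2],[[0,0,0],[0,0,0],0],[[0,0,0],[0,0,0],-0.3],[[0,0,0],[0,0,0],-0.3],[[0,0,0],[0,0,0],-0.3],[[0,0,0],[0,0,0],-0.3]]'
```

```text
time_s: 10.35
tcp_pos: [0.5875, 0.2152, 0.108]
eef_rot: [-180.0, -0.0, -94.9]
contact_force: [-1.2, -1.4, 0.5]
gripper_width: 0.0259
gripper_force: 10.0
time_s: 10.95
tcp_pos: [0.5872, 0.2153, 0.1081]
eef_rot: [-180.0, 0.0, -94.9]
contact_force: [-0.6, 0.3, 0.6]
gripper_width: 0.0564
gripper_force: 0.0
```

```bash
python3 -m crank '[[[0,0,0],[0,0,-1],-0.3],[[0,0,0],[0,0,-2],-0.3],[[0,0,0],[0,0,-3],-0.3],[[0,0,0],[0,0,-4],-0.3],[[0,0,0],[0,0,-4],-0.3],[[0,0,0],[3,0,0],-0.3],[[0,0,0],[4.5,0,0],-0.3],[[0,0,0],[4.5,0,0],-0.3]]'
python3 -m crank '[[[0,0,0],[4.5,0,0],-0.3],[[0,0,0],[3,0,0],-0.3],[[0,0,0],[0,0,0],-0.3]]'
python3 - <<'E'
from h import *
s=cap('side','s6');t=cap('top','t6')
a=np.radians(-5);c=np.array([.590,.2135])
for n,d in(('s',s),('t',t)):
    P=cloud(d);D=P[...,:2]-c;U=(D[...,0]*np.cos(a)+D[...,1]*np.sin(a))*1000;V=(-D[...,0]*np.sin(a)+D[...,1]*np.cos(a))*1000;Z=P[...,2]*1000
    for nm,lo,hi in(('gtop',119,135),('collar',72.5,79),('jaw',62,72)):
        m=(abs(U)<40)&(abs(V)<40)&(Z>lo)&(Z<hi); 
        if m.sum()>3:print(n,nm,m.sum(),np.percentile(U[m],[2,98]).round(1),np.percentile(V[m],[2,98]).round(1),np.median(Z[m]).round(1),Z[m].max().round(1))
f=lambda d,x,y:cv2.resize(d['color'][y:y+100,x:x+66,::-1],(396,600),interpolation=cv2.INTER_CUBIC)
cv2.imwrite('pics/c6.png',np.hstack([f(t,190,140),f(s,240,100)]))
E
```

```text
time_s: 11.75
tcp_pos: [0.5766, 0.095, 0.2493]
eef_rot: [-179.9, 0.0, -94.8]
contact_force: [1.3, -0.4, 0.8]
gripper_width: 0.0569
gripper_force: 0.0
time_s: 12.05
tcp_pos: [0.5698, 0.0179, 0.2493]
eef_rot: [-179.9, 0.0, -95.1]
contact_force: [0.5, 0.9, 0.2]
gripper_width: 0.0569
gripper_force: 0.0
s gtop 58 [-16.3  -0.6] [-18.3  18.3] 122.9 126.0
s collar 81 [-23.8  18.3] [-23.9  17.1] 74.5 77.9
s jaw 167 [-33.7  20.8] [-32.4  27.9] 67.7 72.0
```

View pics/c6.png

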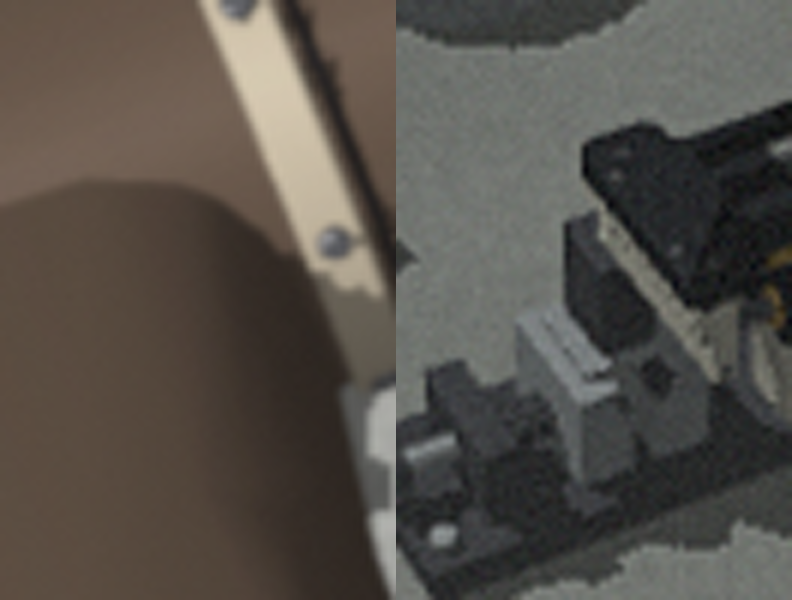

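The side view shows the gauge upright at (600,280) with its collar on the jaws and the jaw pushed back. The gripper partly hides it, so I move clear for one clean numeric check of height and tilt.

```bash
python3 -m crank '[[[0,0,0],[4,0,-1],-0.3],[[0,0,0],[4.5,0,-1],-0.3],[[0,0,0],[4.5,0,0],-0.3],[[0,0,0],[4.5,0,0],-0.3],[[0,0,0],[4.5,0,0],-0.3],[[0,0,0],[3,0,0],-0.3],[[0,0,0],[0,0,0],-0.3]]'
python3 - <<'E'
from h import *
s=cap('side','s7');t=cap('top','t7')
a=np.radians(-5);c=np.array([.590,.2135])
for n,d in(('s',s),('t',t)):
    P=cloud(d);D=P[...,:2]-c;U=(D[...,0]*np.cos(a)+D[...,1]*np.sin(a))*1000;V=(-D[...,0]*np.sin(a)+D[...,1]*np.cos(a))*1000;Z=P[...,2]*1000
    for nm,lo,hi in(('gtop',119,135),('collar',72.5,79),('jaw',62,72)):
        m=(abs(U)<40)&(abs(V)<40)&(Z>lo)&(Z<hi); 
        if m.sum()>3:
            A=np.c_[U[m],V[m],np.ones(m.sum())];k=np.linalg.lstsq(A,Z[m],rcond=None)[0]
            print(n,nm,m.sum(),np.percentile(U[m],[2,98]).round(1),np.percentile(V[m],[2,98]).round(1),np.median(Z[m]).round(1),'slope deg',np.degrees(k[:2]).round(1))
f=lambda d,x,y:cv2.resize(d['color'][y:y+100,x:x+66,::-1],(396,600),interpolation=cv2.INTER_CUBIC)
cv2.imwrite('pics/c7.png',np.hstack([f(t,190,140),f(s,240,100)]))
E
```

```text
time_s: 12.85
tcp_pos: [0.5491, -0.2302, 0.268]
eef_rot: [180.0, -0.0, -95.0]
contact_force: [-0.4, -0.2, -0.4]
gripper_width: 0.0568
gripper_force: 0.0
s gtop 116 [-16.    9.9] [-18.2  16.7] 123.4 slope deg [0.8 1. ]
s collar 90 [-23.6  18.5] [-24.   18.6] 74.1 slope deg [-0.4 -0.5]
s jaw 199 [-33.6  29.3] [-32.6  25.5] 67.8 slope deg [0.6 0.9]
t gtop 268 [-14.8  10.6] [-15.   19.6] 125.0 slope deg [0.2 0.6]
t collar 165 [-31.3  25.6] [-27.2  24.1] 74.7 slope deg [-0.3 -0.2]
t jaw 330 [-32.8  28.9] [-28.8  31. ] 69.5 slope deg [0.3 0.8]
```

View pics/c7.png

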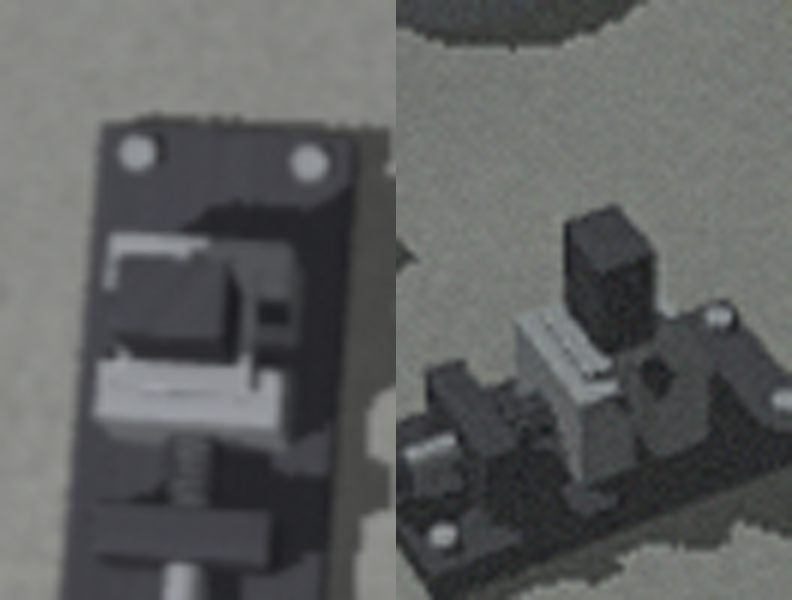

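The gauge is upright, with its top at 125.0 mm, its collar at 74.7 mm and its slope under 1°. The sprung jaw is pushed back to about -33, which is 4 mm. The gauge sits near the middle of the jaws' length and the robot is clear.

```bash
python3 -c "
from plant import r
print(r.close_job())"
```

```text
the job is handed in; nothing more can be done
None
```

The thick gauge stands upright in the gap with its collar on the jaws, the thin gauge was left in the rack, and the job is handed in at about 13 s of the 38 s allowed.

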